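# Put washed parts up to drain

### The arm

A 6-joint arm with a two-finger parallel gripper is mounted at the origin on the work surface. World frame = base frame: x ahead of the robot, y to its left, z up, the work surface at z = 0. Lengths are in mm, angles in rad, forces in N, time in s.
With the tool pointing down it reaches from about 350 to 975 mm from the base axis. Payload 4.9 kg.
Tool frame: the origin (TCP) lies midway between the tips of the shut fingers; the grasp point (between the pads) lies 19 mm behind it; z points along the fingers, y is the line along which they close (so a half turn about z gives the same grasp; the last joint's range is limited). The gripper opens to 85 mm and grips with 20 to 120 N. Pads are 22 mm wide; open, the fingers measure 114 mm over their backs; the gripper's body (76 mm by 85 mm) begins 54 mm behind the grasp point. The pads swing forward as they close: fully open they stand 13 mm farther back than shut.
Start: joints at [-1.309, 0.053, 1.613, -0, 1.476, -0.119], TCP at [232.283, -580.212, 231.304] pointing down, gripper open.
Joint ranges: [-3.01, 3.01], [-1.01, 2.22], [0.06, 2.58], [-1.02, 4.17], [0.09, 2.62], [-3.14, 3.14]. Speed limits (rad/s): [2.57, 2.57, 3.14, 3.14, 3.14, 3.14].

### API

Orientations are given as a unit quaternion [x, y, z, w].
In Python, from plant import bot, capture, models gives the robot as it stands.
- The arm moves only by the tool servo_tool, never from a script. Its argument "commands" is a list that holds one entry, the list of rows, each a list of 7 numbers: the shift along the tool's x, y, z normalised to -1 to 1, where 1 is 1 m, then the turn, a rotation vector about the tool's x, y, z normalised to -1 to 1, where 1 is 90 degrees, then the opening, from -1 (shut) to 1 (fully open). A call has 1 to 12 rows; each row shifts and turns the commanded pose from where the row before left it, along the tool's axes as they then stand; what a row does not reach is not made up. A row lasts 1/8 s, in which the tool goes at most 62.5 mm and 10.7 degrees, less where a joint would pass 70% of its speed; a pose out of reach is approached as far as the arm can. A call with a number of a shift or a turn outside -1 to 1 is refused whole. A call with a gripper value outside its range is refused whole. The fingers move at their own pace and stop on an object; "squeeze" is the grip in N (left out, the last holds). Time passes only in rows, so rows that do not move let the fingers close. It gives the time, the measured TCP pose, the force, the opening and the grip force at its end, in the units of the state.
- bot.observe(): the state, without advancing time (a new reading comes with each control period).
- capture(name): name is "side" or "top" or "wrist"; returns a dict with "frame" (384x512x3 uint8, red, green, blue), "z_map" (384x512 float32, mm along the optical axis (not along the pixel's ray), 0 where there is no reading), "mtx" (3x3 intrinsics, pixels), "extrinsics" (4x4, takes a point from camera to world coordinates). Camera axes: x right, y down, z forward; pixel columns grow to the right and rows downward; lengths in mm; the calibration is good to about 2 mm. A picture is of the moment at which its call begins.
- bot.sign_off(): hands the job in; it is judged then, once.
Trained networks look in a picture, given as the dict that the camera call returned (one of the last four; its "shot" number tells which), for a name from the list of things; names that differ only in an ending like _2 or _b are one class to them, and where a whole thing is asked for, a point or a joint stands for the part that bears it (a point fixed in the world has none). Each returns a list of dicts, best first, with "p" (0 to 1); they miss things now and then, are a little off and sometimes report something else, mostly with a low value. They report only what shows in the picture. A call takes as long as a camera call. They do not tell look-alikes from the thing itself.
- models.regions_of(thing, picture): "pixels" (384x512 bool, what is visible of it) and "rect" ([centre column, centre row, width, height] in pixels, round what is visible of it).
The state is a dict: "t": time; "joints": joint angles; "qd": joint speeds; "joint_efforts": joint torques, N m; "position": TCP position; "orientation": TCP orientation; "contact_force": force on the tool from outside, world axes, zero at the start; "wrist_torque": the same for the moment, N m; "grip_width": opening from 0.0 (shut) to 1.0 (fully open); "gripper_force": force on a finger pad.
Only numpy, scipy, OpenCV 4.12 (cv2) and the standard library are available. Lean on these libraries where they do the work, as an engineer would, in place of code of your own. Each camera call takes 0.05 s, during which the arm holds its last target. There are 200 camera calls.

### The job

The washed parts have to drain. First take the flat cover plate off the sloping wooden rest and set it down gently in the drip tray so that it stands upright by itself on one of its long thin edges, clear of the pulley; then hang the wire basket by its handle on the hook of the stand, with the hook near the middle of the handle. Leave the pulley, bearing ring and wrench where they are.

Things in the scene. Friction and masses are not known exactly. Their poses are not given: they have to be found in the camera images.
- plate: Flat aluminium cover plate, 130 x 100 x 14 mm, 0.33 to 0.6 kg. Origin at its centre; x across its thickness, y along its 130 mm length, z along its 100 mm width, up to the upper long edge at the start. It starts leaning on the rest 35 degrees from upright, upper edge towards the rest's -x (robot) side; its upper 38 mm stick out past the rest, free on both faces.
- rest: Fixed wooden rest, 110 mm wide, about 110 mm deep, 75 mm high: a board sloping 35 degrees from vertical, with a low toe that carries the plate's lower long edge. Origin under it at bench height, z up, +x towards the toe (away from the robot at yaw 0), y along the board.
- tray: Fixed shallow steel drip tray, 200 x 300 mm outside (x by y), open on top, walls 4 mm thick and 16 mm high, flat floor 4 mm above the bench. Origin under its centre at bench height. The half at its -y end is empty; the pulley lies near its +y end.
- pulley: Loose dark steel belt pulley, 72 mm in diameter, 45 mm high, lying in the tray about 95 mm from the tray's centre towards +y of the tray. Origin at the centre of its underside. To be left alone.
- basket: Loose wire parts basket, 80 x 120 mm (x by y), 55 mm high, 0.2 to 0.3 kg, standing on the bench. A rigid bail handle of 8 mm round bar stands over its middle: two uprights at its y ends and a straight level top bar, 117 mm long, along y. Origin at the centre of its underside.
- basket_handle (a point): Middle of the axis of the basket handle's top bar, 125 mm above the basket's underside; axes as the basket's.
- hook: Fixed hook stand: base plate 120 x 130 x 12 mm, post of 16 mm diameter, 210 mm high, and a level arm of 10 mm round bar, its axis 180 mm above the bench, reaching 110 mm from the post's axis towards the stand's -x (robot side at yaw 0), then turned up to a tip 207 mm above the bench. Nothing is above the arm. Origin on the post's axis at bench height.
- hook_seat (a point): Point on the upper side of the hook arm, 75 mm from the post's axis and 185 mm above the bench, where the basket handle can rest; axes as the stand's (the arm lies along x).
- bearing: Loose steel bearing ring lying flat, 80 mm outside diameter, 18 mm high, origin at the centre of its underside. To be left alone.
- wrench: Loose steel open-ended wrench, about 180 mm long, lying flat near the robot, left of centre. To be left alone.
Things that resemble listed ones, but are neither listed nor needed, are in the scene too. Leave any purple look-alike of the hook alone. There is more than one size of the plate; the job needs the smaller.

How it is judged:
By the outcome, as a careful person would: the job done as asked, in the order asked, and still so for the second after the job is handed in, with the robot touching nothing.
It also fails if it takes over 72 s, if anything falls off the work surface, if the arm or the gripper's body presses on something with over 40 N, if the wrist force passes 120 N, or if a joint passes its speed limit or range.

## Working session

There is one attempt and no reset: what is moved stays moved. The work goes in short steps, Python scripts to look and compute and a tool call to move; the robot and the scene stay as the last step left them, time stands still between calls to the robot, and variables do not carry over. Pictures are saved under pics/ and viewed, at most 10 in all, crops included, and the job is handed in when it is done.

Besides the shell and the picture viewer there is one more tool, called after "Emit:" as name(argument=value, ...) on one line, values as JSON. servo_tool: Moves the arm, as the interface text tells. Scaled input: -1 to 1 covers 1 m each way for a shift and 90 degrees each way for a turn. Its arguments: {"type":"object","properties":{"commands":{"type":"array"},"squeeze":{"type":"number"}},"required":["commands"]}

```bash
ls; mkdir -p pics; cat > h.py <<'E'
import numpy as np, cv2
from plant import bot, capture, models
from scipy.spatial.transform import Rotation as R
def cloud(c):
    z=c["z_map"]; K=c["mtx"]; v,u=np.mgrid[:384,:512]
    p=np.stack([(u-K[0,2])/K[0,0]*z,(v-K[1,2])/K[1,1]*z,z],-1)
    w=p@c["extrinsics"][:3,:3].T+c["extrinsics"][:3,3]
    w[z<=0]=np.nan
    return w
def save(c,n,): cv2.imwrite("pics/%s.png"%n,c["frame"][:,:,::-1])
E
cat > a.py <<'E'
from h import *
ims=[]
for n in ["top","side"]:
    c=capture(n); w=cloud(c); ims.append(c["frame"])
    np.savez(n+".npz",w=w,f=c["frame"],K=c["mtx"],E=c["extrinsics"])
    print(n,c["extrinsics"][:3,3].round(),c["extrinsics"][:3,2].round(2))
    for t in ["plate","rest","tray","pulley","basket","hook","bearing","wrench"]:
        for r in models.regions_of(t,c):
            if r["p"]<.2: continue
            q=w[r["pixels"]]; q=q[~np.isnan(q[:,0])]
            print(t,round(r["p"],2),np.round(r["rect"]),np.nanmedian(q,0).round(),np.percentile(q,2,axis=0).round(),np.percentile(q,98,axis=0).round())
im=np.vstack(ims); cv2.imwrite("pics/a.png",cv2.resize(im,(400*2,600*2))[:,:,::-1] if 0 else im[:,:,::-1])
save({"frame":ims[0]},"top"); save({"frame":ims[1]},"side")
E
python3 a.py
```

```text
pics
top [ 279.   27. 1799.] [ 0.12  0.01 -0.99]
plate 0.65 [304. 198.  52.  50.] [ 436. -143.   20.] [ 356. -234.   11.] [522. -54.  29.]
plate 0.58 [250. 166.  39.  18.] [558.  58.  80.] [520.  -0.  27.] [600. 119. 110.]
rest 0.55 [249. 178.  27.  18.] [523.  68.   9.] [498.  17.   1.] [549. 119.  19.]
rest 0.24 [254. 163.  41.  20.] [559.  59.  76.] [521.  -4.  14.] [603. 121. 110.]
tray 0.6 [170. 179.  82.  56.] [532. 379.   6.] [432. 244.  -4.] [629. 534.  20.]
pulley 0.63 [144. 183.  16.  16.] [519. 481.  38.] [488. 453.  13.] [551. 514.  54.]
basket 0.93 [356. 172.  38.  24.] [ 530. -342.   22.] [ 489. -404.   -6.] [ 570. -280.  132.]
hook 0.96 [373. 243.  40.  34.] [ 253. -390.   13.] [ 194. -458.    3.] [ 314. -327.  194.]
hook 0.66 [303. 122.  40.  36.] [ 725. -151.   14.] [ 657. -218.    2.] [795. -87. 196.]
bearing 0.55 [259. 131.  21.  18.] [708.  35.  18.] [672.  -1.   1.] [747.  71.  28.]
wrench 0.72 [218. 225.  20.  42.] [338. 196.   8.] [256. 171.  -2.] [416. 224.  17.]
wrench 0.27 [356. 172.  38.  22.] [ 530. -350.   32.] [ 489. -403.   -5.] [ 570. -280.  134.]
side
[... 391 characters left out ...]
y 0.8 [161. 270. 113.  93.] [526. 385.   6.] [428. 238.   2.] [633. 532.  18.]
pulley 0.94 [136. 285.  29.  26.] [510. 486.  37.] [487. 450.   8.] [552. 515.  52.]
pulley 0.55 [241. 155.  51.  58.] [ 720. -154.   14.] [ 618. -352.    2.] [843. -87. 200.]
basket 0.57 [300. 157.  29.  42.] [ 532. -343.    8.] [ 491. -534.   -2.] [ 635. -282.  130.]
hook 0.82 [381. 172.  66.  52.] [ 239. -398.   15.] [ 132. -466.   10.] [ 313. -354.  205.]
hook 0.57 [240. 155.  49.  57.] [ 719. -154.   14.] [ 628. -220.    6.] [794. -87. 200.]
bearing 0.79 [208. 189.  20.  17.] [712.  33.  18.] [674.  -5.  -0.] [769.  70.  22.]
wrench 0.79 [248. 265.  54.  32.] [337. 194.   8.] [250. 169.   0.] [415. 223.  11.]
```

```bash
python3 -c "
import cv2
a=cv2.imread('pics/top.png')[90:290,110:430];b=cv2.imread('pics/side.png')[110:340,80:440]
cv2.imwrite('pics/a1.png',cv2.resize(a,(800,500),interpolation=cv2.INTER_CUBIC));cv2.imwrite('pics/b1.png',cv2.resize(b,(800,511),interpolation=cv2.INTER_CUBIC))"
```

```text
(no output)
```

View pics/a1.png

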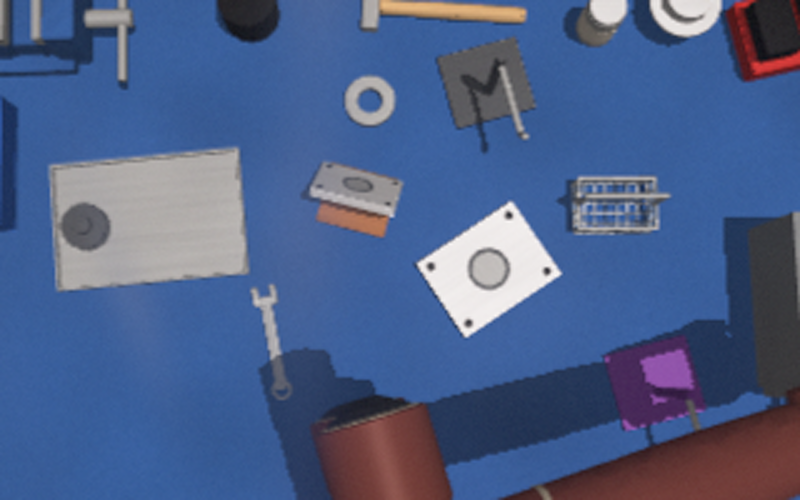

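View pics/b1.png

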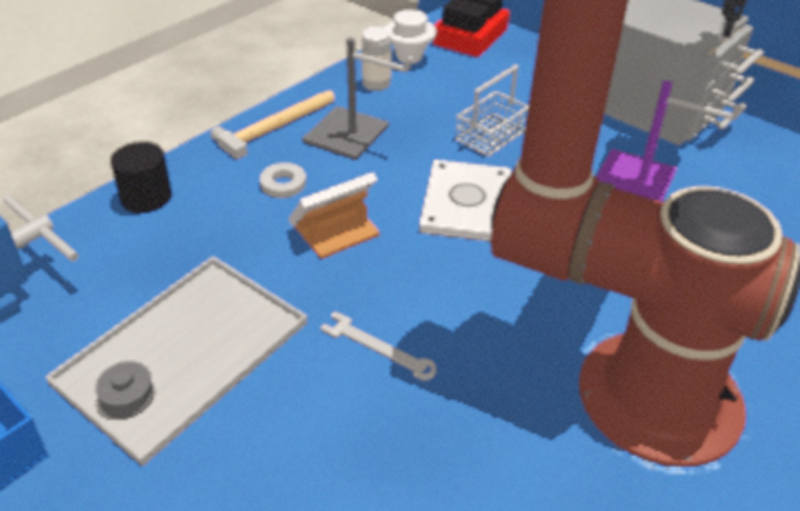

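```bash
cat > fit.py <<'E'
from h import *
for n in ["top","side"]:
    d=np.load(n+".npz"); w=d["w"]; f=d["f"].astype(int)
    def box(lo,hi):
        m=np.all((w>lo)&(w<hi),-1); return w[m]
    def rect(p):
        c,s,a=cv2.minAreaRect(p[:,:2].astype(np.float32)); return np.round(c,1),np.round(s,1),round(a,1)
    print(n)
    p=box([500,-20,30],[625,140,125]); 
    # dominant plane RANSAC
    best=0;rng=np.random.default_rng(0)
    for _ in range(2000):
        a,b,c=p[rng.choice(len(p),3,False)]; k=np.cross(b-a,c-a); l=np.linalg.norm(k)
        if l<200: continue
        k/=l; i=abs((p-a)@k)<2.5
        if i.sum()>best: best=i.sum();I=i
    q=p[I];m=q.mean(0);k=np.linalg.svd(q-m)[2][2];k*=np.sign(k[2]); print("plate",len(p),best,m.round(1),k.round(3),"tilt",np.degrees(np.arcsin(k[2])).round(1),"yaw",np.degrees(np.arctan2(k[1],k[0])).round(1))
    up=np.array([0,0,1])-k*k[2];up/=np.linalg.norm(up);y=np.cross(up,k)
    print(" up",((q-m)@up).min().round(),((q-m)@up).max().round()," y",((q-m)@y).min().round(),((q-m)@y).max().round(),"ctr rect",cv2.minAreaRect(np.c_[(q-m)@y,(q-m)@up].astype(np.float32)))
    p=box([400,200,3],[660,560,30]); print("tray",rect(p))
    b=box([450,-440,105],[610,-250,145]); print("handle",len(b),b.mean(0).round(1),rect(b), np.percentile(b,[2,98],axis=0).round())
    b=box([450,-440,6],[610,-250,75]); print("basket",len(b),rect(b))
    b=box([580,-260,165],[850,-40,215]); print("arm",len(b),rect(b),np.median(b,0).round(1))
    b=box([580,-260,6],[850,-40,20]); print("base",len(b),rect(b))
s=bot.observe();print(s["t"],R.from_quat(s["orientation"]).as_matrix().round(3))
E
python3 fit.py
```

```text
top
plate 475 323 [562.5  56.3  72.8] [ 0.785 -0.215  0.581] tilt 35.5 yaw -15.3
 up -53.0 53.0  y -64.0 66.0 ctr rect ((0.8112564086914062, -1.1305503845214844), (105.81343841552734, 129.4185333251953), 88.23344421386719)
tray (array([530. , 380.2]), array([359.6, 259.9]), 90.0)
handle 83 [ 528.5 -343.2  127.6] (array([ 529.1, -339.5]), array([124.3,   9. ]), 89.7) [[ 525. -398.  115.]
 [ 533. -278.  136.]]
basket 440 (array([ 529.4, -344.5]), array([187.6, 159. ]), 89.2)
arm 116 (array([ 664.5, -167. ]), array([126.3,  15.1]), 12.2) [ 674.6 -165.7  186.2]
base 1140 (array([ 715.3, -149.9]), array([269.3, 219.6]), 0.0)
side
plate 439 188 [544.5  62.3  76.2] [ 0.875 -0.259  0.41 ] tilt 24.2 yaw -16.5
 up -49.0 33.0  y -66.0 62.0 ctr rect ((-2.6977195739746094, -7.927677154541016), (80.73017883300781, 128.6465301513672), 88.77381134033203)
tray (array([530. , 379.9]), array([259.9, 359.9]), 0.0)
handle 60 [ 529.8 -338.8  125. ] (array([ 530.8, -340.8]), array([128.2,   9.7]), 89.3) [[ 526. -402.  107.]
 [ 535. -281.  133.]]
basket 265 (array([ 531.1, -342.4]), array([ 86.8, 129.9]), 0.7)
arm 123 (array([ 666.9, -170.7]), array([129.1,  16.7]), 14.8) [ 686.1 -164.4  185.7]
base 581 (array([ 717.1, -151.6]), array([219.4, 263.2]), 89.1)
0.9 [[ 0.928  0.372  0.   ]
 [ 0.372 -0.928 -0.   ]
 [ 0.     0.    -1.   ]]
```

```bash
cat > plan.py <<'E'
from h import *
import json
def frame(z,y):
    z=np.array(z,float);z/=np.linalg.norm(z);y=np.array(y,float);y-=z*(y@z);y/=np.linalg.norm(y)
    return np.c_[np.cross(y,z),y,z]
def down(xyaw):
    a=np.radians(xyaw); return frame([0,0,-1],[np.sin(a),-np.cos(a),0])
def plan(wps,dec=4,start=None):
    """wps: (pos,R,opening,maxstep mm,maxdeg)"""
    s=bot.observe()
    if start: p,M=start
    else: p,M=np.array(s["position"]),R.from_quat(s["orientation"]).as_matrix()
    rows=[]
    for q,T,o,st,dg in wps:
        q=np.array(q,float); rv=R.from_matrix(M.T@T).as_rotvec()
        n=int(max(1,np.ceil(np.linalg.norm(q-p)/st),np.ceil(np.degrees(np.linalg.norm(rv))/dg)))
        p0,M0=p.copy(),M.copy()
        for i in range(1,n+1):
            pt=p0+(q-p0)*i/n; Mt=M0@R.from_rotvec(rv*i/n).as_matrix()
            d=np.round(M.T@(pt-p)/1000,dec); r=np.round(R.from_matrix(M.T@Mt).as_rotvec()/(np.pi/2),dec)
            rows.append([*(d+0.),*(r+0.),o]); p=p+M@d*1000; M=M@R.from_rotvec(r*np.pi/2).as_matrix()
    for i in range(0,len(rows),12): print(json.dumps(rows[i:i+12]))
    print(len(rows),p.round(1),s["t"])
    return p,M
E
cat > p1.py <<'E'
from plan import *
k=np.array([.785,-.215,.581]);k/=np.linalg.norm(k); up=np.array([0,0,1])-k*k[2];up/=np.linalg.norm(up)
E=np.array([529.8,66.1,108.5]); G=frame(-up,k)
D=down(60)
plan([([270,-540,350],down(35),0.2,50,8),([430,-110,340],D,0.2,55,8),(E+up*110,G,0.2,45,8)],3)
E
python3 p1.py
```

```text
[[0.017, -0.008, -0.04, 0.0, 0.0, -0.049, 0.2], [0.017, -0.006, -0.039, 0.0, 0.0, -0.049, 0.2], [0.017, -0.005, -0.04, 0.0, 0.0, -0.048, 0.2], [0.042, -0.029, 0.001, 0.0, 0.0, -0.031, 0.2], [0.043, -0.027, 0.001, 0.0, 0.0, -0.031, 0.2], [0.045, -0.025, 0.001, 0.0, 0.0, -0.031, 0.2], [0.046, -0.022, 0.002, 0.0, 0.0, -0.031, 0.2], [0.047, -0.021, 0.001, 0.0, 0.0, -0.031, 0.2], [0.047, -0.018, 0.001, 0.0, 0.0, -0.03, 0.2], [0.049, -0.015, 0.001, 0.0, 0.0, -0.031, 0.2], [0.049, -0.014, 0.001, 0.0, 0.0, -0.031, 0.2], [0.05, -0.011, 0.001, 0.0, 0.0, -0.031, 0.2]]
[[0.031, -0.011, 0.024, -0.065, 0.008, -0.026, 0.2], [0.031, -0.011, 0.023, -0.066, 0.009, -0.027, 0.2], [0.032, -0.013, 0.022, -0.065, 0.008, -0.026, 0.2], [0.031, -0.013, 0.021, -0.066, 0.009, -0.026, 0.2], [0.032, -0.015, 0.02, -0.065, 0.008, -0.027, 0.2], [0.033, -0.015, 0.019, -0.065, 0.009, -0.026, 0.2]]
18 [468.1  83.5 198.3] 0.9
```

Emit:
servo_tool(commands=[[[0.017,-0.008,-0.04,0.0,0.0,-0.049,0.2],[0.017,-0.006,-0.039,0.0,0.0,-0.049,0.2],[0.017,-0.005,-0.04,0.0,0.0,-0.048,0.2],[0.042,-0.029,0.001,0.0,0.0,-0.031,0.2],[0.043,-0.027,0.001,0.0,0.0,-0.031,0.2],[0.045,-0.025,0.001,0.0,0.0,-0.031,0.2],[0.046,-0.022,0.002,0.0,0.0,-0.031,0.2],[0.047,-0.021,0.001,0.0,0.0,-0.031,0.2],[0.047,-0.018,0.001,0.0,0.0,-0.03,0.2],[0.049,-0.015,0.001,0.0,0.0,-0.031,0.2],[0.049,-0.014,0.001,0.0,0.0,-0.031,0.2],[0.05,-0.011,0.001,0.0,0.0,-0.031,0.2]]], squeeze=40)

```text
t: 2.4
position: [430.1, -108.3, 340.6]
orientation: [0.866, 0.5, 0.0, 0.0]
contact_force: [0.3, -0.1, 0.1]
grip_width: 0.597
gripper_force: 0.0
```

Emit:
servo_tool(commands=[[[0.031,-0.011,0.024,-0.065,0.008,-0.026,0.2],[0.031,-0.011,0.023,-0.066,0.009,-0.027,0.2],[0.032,-0.013,0.022,-0.065,0.008,-0.026,0.2],[0.031,-0.013,0.021,-0.066,0.009,-0.026,0.2],[0.032,-0.015,0.02,-0.065,0.008,-0.027,0.2],[0.033,-0.015,0.019,-0.065,0.009,-0.026,0.2],[0,0,0,0,0,0,0.2]]])

```text
t: 3.28
position: [465.4, 85.4, 193.8]
orientation: [0.756, 0.58, 0.183, 0.24]
contact_force: [0.2, 1.3, -0.3]
grip_width: 0.599
gripper_force: 0.0
```

```bash
cat > w1.py <<'E'
from plan import *
s=bot.observe();print(s["t"],np.round(s["position"],1),R.from_quat(s["orientation"]).as_matrix().round(3).tolist(),s["grip_width"],np.round(s["joints"],2))
c=capture("wrist");w=cloud(c);save(c,"w1");np.savez("w1.npz",w=w,f=c["frame"],K=c["mtx"],E=c["extrinsics"])
for r in models.regions_of("plate",c)[:2]:
    if r["p"]<.3: continue
    p=w[r["pixels"]];p=p[~np.isnan(p[:,0])];print(r["p"],np.round(r["rect"]),len(p),np.median(p,0).round(1),p[:,2].max())
p=w[np.all((w>[490,-30,20])&(w<[640,150,130]),-1)]; print(len(p))
rng=np.random.default_rng(0)
for rep in range(3):
    best=0
    for _ in range(1000):
        a,b,d=p[rng.choice(len(p),3,False)]; k=np.cross(b-a,d-a); l=np.linalg.norm(k)
        if l<300: continue
        k/=l;i=abs((p-a)@k)<1.5
        if i.sum()>best: best=i.sum();I=i
    q=p[I];m=q.mean(0);k=np.linalg.svd(q-m,full_matrices=False)[2][2];k*=np.sign(k[2])
    up=np.array([0,0,1])-k*k[2];up/=np.linalg.norm(up);y=np.cross(up,k)
    print(best,m.round(1),k.round(3),np.degrees(np.arcsin(k[2])).round(1),np.degrees(np.arctan2(k[1],k[0])).round(1),q.min(0).round(),q.max(0).round(),cv2.minAreaRect(np.c_[(q-m)@y,(q-m)@up].astype(np.float32)))
    p=p[~I]
    if len(p)<100:break
E
python3 w1.py
```

```text
3.275 [465.4  85.4 193.8] [[0.259, 0.79, 0.555], [0.966, -0.211, -0.151], [-0.002, 0.575, -0.818]] 0.5986535354871134 [ 0.17 -0.7   2.34 -0.3   0.95  0.54]
0.96 [263. 176.  23. 133.] 2059 [538.2  71.  101.3] 106.46189854795423
0.66 [190. 324. 146.  98.] 3434 [ 469.4 -126.9   19.4] 250.43783055544105
3266
1769 [535.5  68.9 101.7] [-0.543  0.156  0.825] 55.6 163.9 [512.   1.  97.] [557. 128. 106.] ((4.350795745849609, 0.08062601089477539), (129.50250244140625, 14.027591705322266), 0.03431875258684158)
788 [546.2  62.9  63.9] [-0.573  0.165  0.802] 53.4 163.9 [526.   6.  60.] [572. 122.  70.] ((-2.5945968627929688, 0.2734870910644531), (14.72337532043457, 122.01158905029297), 86.92098999023438)
246 [538.9  66.2  35. ] [-0.96   0.276  0.043] 2.5 164.0 [523.  13.  20.] [559. 125. 104.] ((-3.27105712890625, 27.278865814208984), (117.45902252197266, 84.1991958618164), 0.12367105484008789)
```

View pics/w1.png

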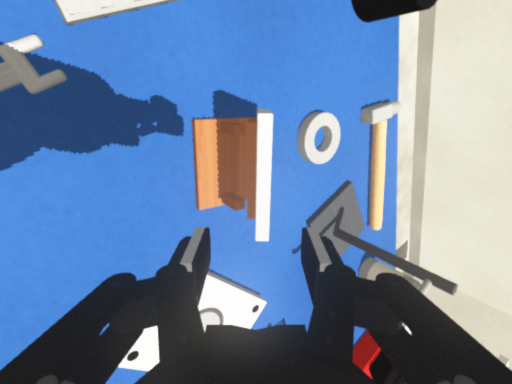

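```bash
cat > chk.py <<'E'
from h import *
for n in ["top","side","w1"]:
    d=np.load(n+".npz");w=d["w"];f=d["f"].astype(int)
    b=(f[...,2]>f[...,0]+60)&(w[...,2]<25)&(abs(w[...,0]-560)<130)&(abs(w[...,1]-60)<150)
    q=w[b]; A=np.c_[q[:,:2]-[560,60],np.ones(len(q))];co=np.linalg.lstsq(A,q[:,2],rcond=None)[0]
    m=np.hypot(w[...,0]-712,w[...,1]-35)<48; m&=w[...,2]>12
    o=(f[...,0]>f[...,2]+40)&(w[...,2]>4)&(abs(w[...,0]-540)<60)&(abs(w[...,1]-60)<90)
    e=w[o]
    print(n,"bench",co.round(3),"bearing",m.sum(),w[m].mean(0).round(1),"orange",len(e),e.mean(0).round(1) if len(e) else 0)
E
python3 chk.py
```

```text
top bench [ 0.002 -0.     1.04 ] bearing 229 [708.5  34.4  19.6] orange 173 [520.6  61.9  10.2]
side bench [ 1.000e-03 -1.000e-03  1.358e+00] bearing 189 [708.2  33.5  18.8] orange 622 [545.2  60.2  22.7]
w1 bench [-0.    -0.    -0.027] bearing 1246 [705.6  36.1  17.4] orange 5424 [539.2  64.8  19.3]
```

```bash
cat > p2.py <<'E'
from plan import *
up=np.array([-.551,.159,.819]);k=np.array([.787,-.227,.574]);up/=np.linalg.norm(up)
E=np.array([534.3,64.7,101.7]); G=frame(-up,k)
plan([(E+up*30,G,0.2,35,6),(E-up*27,G,0.2,20,5),(E-up*27,G,-1,20,5)])
E
python3 p2.py
```

```text
[[-0.0002, 0.0, 0.0297, 0.0017, -0.0018, 0.0024, 0.2], [-0.0001, 0.0, 0.0297, 0.0018, -0.0019, 0.0025, 0.2], [0.0, 0.0001, 0.0296, 0.0017, -0.0018, 0.0024, 0.2], [0.0, 0.0, 0.019, 0.0, 0.0, 0.0, 0.2], [0.0, 0.0, 0.019, 0.0, 0.0, 0.0, 0.2], [0.0, 0.0, 0.019, 0.0, 0.0, 0.0, 0.2], [0.0, 0.0, 0.0, 0.0, 0.0, 0.0, -1]]
7 [549.2  60.5  79.6] 3.375
```

Emit:
servo_tool(commands=[[[0,0,0.0297,0.0017,-0.0018,0.0024,0.2],[0,0,0.0297,0.0017,-0.0018,0.0024,0.2],[0,0,0.0297,0.0017,-0.0018,0.0024,0.2],[0,0,0.019,0,0,0,0.2],[0,0,0.019,0,0,0,0.2],[0,0,0.019,0,0,0,0.2],[0,0,0,0,0,0,0.2]]])

```text
t: 4.25
position: [550.4, 58.7, 79.5]
orientation: [0.763, 0.572, 0.18, 0.241]
contact_force: [0.0, -0.3, 0.2]
grip_width: 0.604
gripper_force: 0.0
```

```bash
python3 - <<'E'
from plan import *
s=bot.observe();print(np.round(s["position"],1),R.from_quat(s["orientation"]).as_matrix().round(3).tolist(),np.round(s["contact_force"],1))
E
```

```text
[550.4  58.7  79.5] [[0.281, 0.786, 0.55], [0.96, -0.23, -0.161], [-0.0, 0.573, -0.819]] [ 0.  -0.3  0.2]
```

Emit:
servo_tool(commands=[[[0,-0.001,0,0,0,0,-0.2],[0,0,0,0,0,0,-0.5],[0,0,0,0,0,0,-1],[0,0,0,0,0,0,-1],[0,0,0,0,0,0,-1],[0,0,0,0,0,0,-1]]], squeeze=50)

```text
t: 5.0
position: [549.7, 60.8, 80.5]
orientation: [0.762, 0.573, 0.182, 0.242]
contact_force: [-2.0, -1.0, 5.9]
grip_width: 0.152
gripper_force: 53.6
```

```bash
cat > p3.py <<'E'
from plan import *
for n in ["top","side"]:
    d=np.load(n+".npz");w=d["w"];f=d["f"].astype(int)
    m=(f[...,2]-f[...,0]<40)&np.all((w>[400,200,-10])&(w<[670,580,60]),-1)&(f.sum(-1)>330)
    q=w[m]; r=cv2.minAreaRect(q[:,:2].astype(np.float32)); print(n,m.sum(),r, np.median(q[:,2]).round(1))
up=np.array([-.551,.159,.819]);k=np.array([.787,-.227,.574]);up/=np.linalg.norm(up)
s=bot.observe();P=np.array(s["position"]);G=R.from_quat(s["orientation"]).as_matrix()
U=down(94.5)
plan([(P+up*60+k*12,G,-1,15,5),(P+[0,20,130],G,-1,30,6),([530,322,190],U,-1,35,6)])
E
python3 p3.py
```

```text
top 3605 ((512.4031982421875, 372.83758544921875), (246.03115844726562, 328.9709777832031), 3.894064426422119) 5.6
side 5145 ((512.1759033203125, 372.641845703125), (246.0127716064453, 322.3479919433594), 3.809058904647827) 5.8
[[0.0, 0.0024, -0.012, 0.0, 0.0, 0.0, -1], [0.0, 0.0025, -0.012, 0.0, 0.0, 0.0, -1], [0.0, 0.0024, -0.012, 0.0, 0.0, 0.0, -1], [0.0, 0.0025, -0.012, 0.0, 0.0, 0.0, -1], [0.0, 0.0024, -0.012, 0.0, 0.0, 0.0, -1], [0.0064, 0.0194, -0.0165, 0.0, 0.0, 0.0, -1], [0.0065, 0.0194, -0.0164, 0.0, 0.0, 0.0, -1], [0.0064, 0.0194, -0.0165, 0.0, 0.0, 0.0, -1], [0.0323, -0.0117, -0.0047, 0.0553, 0.01, -0.0317, -1], [0.033, -0.0104, -0.0031, 0.0553, 0.01, -0.0316, -1], [0.0334, -0.009, -0.0019, 0.0553, 0.01, -0.0317, -1], [0.0339, -0.0074, -0.0005, 0.0553, 0.01, -0.0316, -1]]
[[0.0342, -0.0057, 0.0005, 0.0553, 0.01, -0.0317, -1], [0.0344, -0.004, 0.0015, 0.0552, 0.0099, -0.0316, -1], [0.0346, -0.002, 0.0023, 0.0553, 0.01, -0.0317, -1]]
15 [530. 322. 190.] 5.0
```

Emit:
servo_tool(commands=[[[0.0,0.0024,-0.012,0.0,0.0,0.0,-1],[0.0,0.0025,-0.012,0.0,0.0,0.0,-1],[0.0,0.0024,-0.012,0.0,0.0,0.0,-1],[0.0,0.0025,-0.012,0.0,0.0,0.0,-1],[0.0,0.0024,-0.012,0.0,0.0,0.0,-1],[0.0064,0.0194,-0.0165,0.0,0.0,0.0,-1],[0.0065,0.0194,-0.0164,0.0,0.0,0.0,-1],[0.0064,0.0194,-0.0165,0.0,0.0,0.0,-1],[0.0323,-0.0117,-0.0047,0.0553,0.01,-0.0317,-1],[0.033,-0.0104,-0.0031,0.0553,0.01,-0.0316,-1],[0.0334,-0.009,-0.0019,0.0553,0.01,-0.0317,-1],[0.0339,-0.0074,-0.0005,0.0553,0.01,-0.0316,-1]]])

```text
t: 6.5
position: [537.4, 219.9, 197.5]
orientation: [0.725, 0.676, 0.078, 0.103]
contact_force: [-0.3, -0.2, -4.9]
grip_width: 0.156
gripper_force: 52.1
```

Emit:
servo_tool(commands=[[[0.0342,-0.0057,0.0005,0.0553,0.01,-0.0317,-1],[0.0344,-0.004,0.0015,0.0552,0.0099,-0.0316,-1],[0.0346,-0.002,0.0023,0.0553,0.01,-0.0317,-1],[0,0,0,0,0,0,-1],[0,0,0,0,0,0,-1]]])

```text
t: 7.12
position: [529.3, 321.8, 188.2]
orientation: [0.679, 0.734, -0.001, -0.001]
contact_force: [0.3, -0.3, -3.4]
grip_width: 0.154
gripper_force: 52.1
```

```bash
cat > w2.py <<'E'
from plan import *
s=bot.observe();print(s["t"],np.round(s["position"],1),R.from_quat(s["orientation"]).as_matrix().round(3).tolist(),s["grip_width"],np.round(s["contact_force"],1),np.round(s["wrist_torque"],2),np.round(s["joints"],2))
ims=[]
for n in ["top","side"]:
    c=capture(n);w=cloud(c);ims.append(c["frame"])
    d=np.load(n+".npz")["w"]
    q=w[np.all((w>[430,230,35])&(w<[640,400,150]),-1)]
    print(n,len(q),q.min(0).round(),q.max(0).round())
    # near part of plate: split by height
    for a,b in [(95,110),(110,125),(125,140)]:
        t=q[(q[:,2]>a)&(q[:,2]<b)]
        if len(t): print(a,len(t),t.min(0).round(),t.max(0).round(),t.mean(0).round(1),cv2.minAreaRect(t[:,:2].astype(np.float32)))
    # tray walls in pre-image
    f=np.load(n+".npz")["f"].astype(int)
    m=(f[...,2]-f[...,0]<40)&np.all((d>[425,215,-10])&(d<[670,580,30]),-1)
    m=cv2.morphologyEx(m.astype(np.uint8),cv2.MORPH_OPEN,np.ones((5,5),np.uint8))>0
    print("tray",cv2.minAreaRect(d[m][:,:2].astype(np.float32)))
c=capture("wrist");save(c,"w2");np.savez("w2.npz",w=cloud(c),f=c["frame"])
cv2.imwrite("pics/c1.png",np.hstack([cv2.resize(ims[0][120:270,110:310],(400,300)),cv2.resize(ims[1][150:350,60:326],(400,300))])[:,:,::-1])
E
python3 w2.py
```

```text
7.125 [529.3 321.8 188.2] [[-0.078, 0.997, -0.002], [0.997, 0.078, -0.0], [0.0, -0.002, -1.0]] 0.15367542567866696 [ 0.3 -0.3 -3.4] [ 0.02 -0.02 -0.01] [0.43 0.07 1.67 0.   1.41 0.35]
top 28 [517. 257. 110.] [537. 384. 149.]
95 1 [527. 281. 110.] [527. 281. 110.] [526.7 281.3 109.5] ((526.6966552734375, 281.3291320800781), (0.0, 0.0), 0.0)
110 6 [517. 257. 112.] [528. 384. 121.] [521.8 324.8 117.4] ((521.9994506835938, 320.595703125), (1.2429475784301758, 126.99310302734375), 5.083040237426758)
125 12 [517. 259. 126.] [537. 381. 139.] [523.5 308.7 133.1] ((522.71240234375, 318.94482421875), (10.209535598754883, 123.18824005126953), 8.806841850280762)
tray ((531.6278076171875, 387.54449462890625), (204.23330688476562, 302.35101318359375), 3.8287763595581055)
side 315 [516. 253. 114.] [531. 384. 150.]
110 79 [516. 254. 114.] [531. 384. 125.] [524.1 324.3 120.3] ((523.795654296875, 318.99700927734375), (13.930882453918457, 130.41807556152344), 0.44802969694137573)
125 141 [518. 253. 125.] [531. 384. 140.] [523.9 322.3 132.3] ((524.46875, 318.3898620605469), (12.906401634216309, 131.05966186523438), 0.4700004458427429)
tray ((532.9287109375, 378.70703125), (203.6678924560547, 313.22308349609375), 3.9117062091827393)
```

View pics/w2.png

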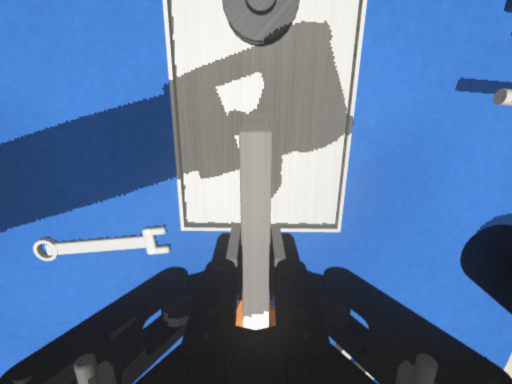

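```bash
python3 - <<'E'
from h import *
w=np.load("w2.npz")["w"]; f=np.load("w2.npz")["f"]
q=w[np.all((w>[500,240,195])&(w<[550,400,235]),-1)];print(len(q))
v=w[100:300:20,256];print(v.round(1).tolist())
v=w[200,235:280:4];print(v.round(1).tolist())
E
```

```text
8718
[[522.7, 394.3, 4.3], [523.4, 386.2, 162.7], [523.7, 382.6, 214.3], [524.4, 374.2, 215.1], [525.1, 365.3, 214.8], [525.8, 355.5, 213.6], [526.6, 346.3, 215.0], [527.4, 335.9, 214.7], [528.2, 325.1, 214.5], [529.2, 313.2, 213.9]]
[[505.7, 271.7, 2.6], [510.8, 272.8, 4.2], [520.0, 355.2, 214.1], [521.8, 355.6, 214.6], [523.6, 355.6, 214.2], [525.4, 355.9, 214.7], [527.2, 355.7, 213.9], [529.0, 356.0, 214.3], [530.8, 356.1, 214.1], [550.9, 275.9, 4.1], [555.8, 276.7, 5.1], [560.8, 276.9, 4.8]]
```

Emit:
servo_tool(commands=[[[0.005,0,0.02,0,0,0,-1],[0,0,0.025,0,0,0,-1],[0,0,0.025,0,0,0,-1],[0,0,0.02,0,0,0,-1],[0,0,0.01,0,0,0,-1],[0,0,0,0,0,0,-1]]])

```text
t: 8.02
position: [528.0, 326.8, 87.1]
orientation: [0.679, 0.734, -0.002, -0.002]
contact_force: [0.9, -0.0, -3.4]
grip_width: 0.153
gripper_force: 52.0
```

Emit:
servo_tool(commands=[[[0,0,0.003,0,0,0,-1],[0,0,0.002,0,0,0,-1],[0,0,0.001,0,0,0,-1],[0,0,0,0,0,0,-1]]])

```text
t: 8.52
position: [528.5, 327.1, 82.2]
orientation: [0.679, 0.734, -0.001, -0.001]
contact_force: [0.6, -0.4, -4.7]
grip_width: 0.151
gripper_force: 52.1
```

Emit:
servo_tool(commands=[[[0,0,0.001,0,0,0,-1],[0,0,0.001,0,0,0,-1],[0,0,0,0,0,0,-1]]])

```text
t: 8.9
position: [528.4, 327.0, 79.9]
orientation: [0.679, 0.734, -0.001, -0.001]
contact_force: [-0.3, -0.1, -4.6]
grip_width: 0.15
gripper_force: 52.1
```

Emit:
servo_tool(commands=[[[0,0,0.001,0,0,0,-1],[0,0,0.001,0,0,0,-1],[0,0,0,0,0,0,-1]]])

```text
t: 9.28
position: [528.5, 327.1, 78.3]
orientation: [0.679, 0.734, -0.001, -0.001]
contact_force: [-0.0, 0.5, -3.9]
grip_width: 0.151
gripper_force: 52.3
```

Emit:
servo_tool(commands=[[[0,0,0.0007,0,0,0,-1],[0,0,0.0007,0,0,0,-1],[0,0,0,0,0,0,-1]]])

```text
t: 9.65
position: [528.8, 327.4, 78.0]
orientation: [0.679, 0.734, -0.001, -0.001]
contact_force: [-4.0, -0.8, 5.0]
grip_width: 0.151
gripper_force: 53.5
```

Emit:
servo_tool(commands=[[[0,0,0,0,0,0,-1],[0,0,0,0,0,0,-1],[0,0,0,0,0,0,-0.66],[0,0,0,0,0,0,-0.62],[0,0,0,0,0,0,-0.56],[0,0,0,0,0,0,-0.48],[0,0,0,0,0,0,-0.35],[0,0,0,0,0,0,-0.2],[0,0,0,0,0,0,0],[0,0,0,0,0,0,0]]], squeeze=20)

```text
t: 10.9
position: [528.4, 327.0, 76.7]
orientation: [0.679, 0.734, -0.001, -0.001]
contact_force: [-0.4, -0.4, 0.1]
grip_width: 0.5
gripper_force: 0.0
```

Emit:
servo_tool(commands=[[[0,0,-0.015,0,0,0,0],[0,0,-0.03,0,0,0,0],[0,0,-0.04,0,0,0,0],[0,0,-0.04,0,0,0,0],[0,0,-0.04,0,0,0,0],[0,0,-0.04,0,0,0,0]]])

```text
t: 11.65
position: [529.1, 326.9, 284.5]
orientation: [0.679, 0.734, -0.0, -0.001]
contact_force: [0.4, -0.3, -0.2]
grip_width: 0.501
gripper_force: 0.0
```

```bash
cat > w3.py <<'E'
from plan import *
c=capture("side");w=cloud(c)
q=w[np.all((w>[440,250,25])&(w<[620,410,130]),-1)];print(len(q),q.min(0).round(),q.max(0).round(),np.percentile(q[:,2],[50,90,98]).round())
t=q[q[:,2]>40];print(cv2.minAreaRect(t[:,:2].astype(np.float32)))
k=np.linalg.svd(t-t.mean(0),full_matrices=False)[2][2];print(k.round(3))
cv2.imwrite("pics/c3.png",cv2.resize(c["frame"][150:350,60:326],(532,400))[:,:,::-1])
R0=R.from_quat(bot.observe()["orientation"]).as_matrix()
# next: basket viewpoint
print(bot.observe()["t"],bot.observe()["position"])
plan([([525,200,320],down(90),0,50,8),([470,-100,340],down(60),0,50,8),([470,-330,300],down(90),0,50,8)],3)
E
python3 w3.py
```

```text
804 [515. 259.  25.] [544. 391. 110.] [ 74. 105. 107.]
((528.7213134765625, 324.80377197265625), (19.150936126708984, 132.81346130371094), 5.127888202667236)
[-0.995 -0.069  0.067]
11.7 [531.3172715  327.96181222 291.86897057]
[[-0.042, -0.005, -0.01, 0.002, -0.001, 0.017, 0], [-0.043, -0.005, -0.009, 0.001, -0.001, 0.016, 0], [-0.042, -0.003, -0.01, 0.002, -0.001, 0.017, 0], [-0.043, -0.008, -0.003, 0.0, 0.0, 0.048, 0], [-0.043, -0.004, -0.003, 0.0, 0.0, 0.047, 0], [-0.044, -0.002, -0.003, 0.0, 0.0, 0.048, 0], [-0.043, 0.002, -0.002, 0.0, 0.0, 0.047, 0], [-0.044, 0.005, -0.003, 0.0, 0.0, 0.048, 0], [-0.042, 0.009, -0.003, 0.0, 0.0, 0.048, 0], [-0.043, 0.011, -0.003, 0.0, 0.0, 0.047, 0], [-0.04, 0.023, 0.008, 0.0, 0.0, -0.067, 0], [-0.042, 0.019, 0.008, 0.0, 0.0, -0.066, 0]]
[[-0.043, 0.014, 0.008, 0.0, 0.0, -0.067, 0], [-0.045, 0.01, 0.008, 0.0, 0.0, -0.067, 0], [-0.046, 0.005, 0.008, 0.0, 0.0, -0.066, 0]]
15 [ 470.3 -330.   300. ] 11.7
```

View pics/c3.png

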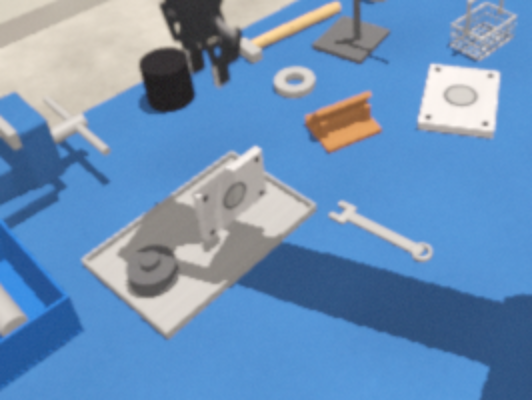

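```bash
cat > p4.py <<'E'
from plan import *
plan([([515,150,340],down(88),0,50,8),([470,-150,360],down(75),0,50,8),([530,-410,350],down(80),0,50,8)],3)
E
python3 p4.py
```

```text
[[-0.044, -0.007, -0.012, 0.001, -0.001, 0.018, 0], [-0.044, -0.007, -0.013, 0.002, -0.001, 0.018, 0], [-0.045, -0.005, -0.012, 0.001, -0.001, 0.018, 0], [-0.044, -0.003, -0.012, 0.001, 0.0, 0.018, 0], [-0.043, -0.005, -0.003, 0.0, 0.0, 0.021, 0], [-0.043, -0.004, -0.003, 0.0, 0.0, 0.02, 0], [-0.044, -0.002, -0.003, 0.0, 0.0, 0.021, 0], [-0.043, -0.001, -0.002, 0.0, 0.0, 0.021, 0], [-0.043, 0.001, -0.003, 0.0, 0.0, 0.02, 0], [-0.043, 0.002, -0.003, 0.0, 0.0, 0.021, 0], [-0.044, 0.004, -0.003, 0.0, 0.0, 0.02, 0], [-0.039, 0.021, 0.002, 0.0, 0.0, -0.009, 0]]
[[-0.04, 0.02, 0.001, 0.0, 0.0, -0.009, 0], [-0.04, 0.02, 0.002, 0.0, 0.0, -0.01, 0], [-0.04, 0.019, 0.002, 0.0, 0.0, -0.009, 0], [-0.04, 0.018, 0.001, 0.0, 0.0, -0.009, 0], [-0.041, 0.018, 0.002, 0.0, 0.0, -0.009, 0]]
17 [ 529.9 -410.3  349.8] 11.7
```

Emit:
servo_tool(commands=[[[-0.044,-0.007,-0.012,0.001,-0.001,0.018,0],[-0.044,-0.007,-0.013,0.002,-0.001,0.018,0],[-0.045,-0.005,-0.012,0.001,-0.001,0.018,0],[-0.044,-0.003,-0.012,0.001,0.0,0.018,0],[-0.043,-0.005,-0.003,0.0,0.0,0.021,0],[-0.043,-0.004,-0.003,0.0,0.0,0.02,0],[-0.044,-0.002,-0.003,0.0,0.0,0.021,0],[-0.043,-0.001,-0.002,0.0,0.0,0.021,0],[-0.043,0.001,-0.003,0.0,0.0,0.02,0],[-0.043,0.002,-0.003,0.0,0.0,0.021,0],[-0.044,0.004,-0.003,0.0,0.0,0.02,0],[-0.039,0.021,0.002,0.0,0.0,-0.009,0]]])

```text
t: 13.2
position: [478.8, -195.7, 353.1]
orientation: [0.789, 0.614, -0.005, 0.0]
contact_force: [0.5, 1.7, -0.8]
grip_width: 0.5
gripper_force: 0.0
```

Emit:
servo_tool(commands=[[[-0.04,0.02,0.001,0.0,0.0,-0.009,0],[-0.04,0.02,0.002,0.0,0.0,-0.01,0],[-0.04,0.019,0.002,0.0,0.0,-0.009,0],[-0.04,0.018,0.001,0.0,0.0,-0.009,0],[-0.041,0.018,0.002,0.0,0.0,-0.009,0],[0,0,0,0,0,0,0],[0,0,0,0,0,0,0]]])

```text
t: 14.08
position: [528.3, -410.7, 343.9]
orientation: [0.766, 0.643, -0.005, -0.002]
contact_force: [0.7, 0.4, 0.1]
grip_width: 0.503
gripper_force: 0.0
```

```bash
cat > w4.py <<'E'
from plan import *
s=bot.observe();print(s["t"],np.round(s["position"],1))
c=capture("wrist");w=cloud(c);save(c,"w4");np.savez("w4.npz",w=w,f=c["frame"])
def line(q,n):
    m=q.mean(0);d=np.linalg.svd(q-m,full_matrices=False)[2][0]; t=(q-m)@d
    print(n,len(q),m.round(1),"dir",d.round(3),"yaw",np.degrees(np.arctan2(d[1],d[0])).round(1),"ends",(m+d*t.min()).round(1),(m+d*t.max()).round(1),"z",np.percentile(q[:,2],[5,50,90]).round(1))
def box(lo,hi): return w[np.all((w>lo)&(w<hi),-1)]
line(box([480,-430,116],[580,-260,140]),"handle")
b=box([450,-440,45],[610,-250,62]);print("rim",len(b),cv2.minAreaRect(b[:,:2].astype(np.float32)) if len(b)>9 else 0)
line(box([580,-250,172],[730,-80,188]),"arm"); line(box([580,-250,190],[760,-80,215]),"tip/post")
b=box([620,-260,6],[830,-50,18]);print("base",len(b),cv2.minAreaRect(b[:,:2].astype(np.float32)))
E
python3 w4.py
```

```text
14.075 [ 528.3 -410.7  343.9]
handle 667 [ 529.2 -338.4  128. ] dir [-0.019 -1.    -0.001] yaw -91.1 ends [ 530.3 -279.9  128. ] [ 528.  -403.6  128. ] z [125.9 128.2 129.5]
rim 863 ((529.0386962890625, -341.9404602050781), (122.01567840576172, 81.90249633789062), 88.95301055908203)w4.py:5: RuntimeWarning: Mean of empty slice.
  m=q.mean(0);d=np.linalg.svd(q-m,full_matrices=False)[2][0]; t=(q-m)@d
  ret = um.true_divide(
Traceback (most recent call last):
  File "w4.py", line 10, in <module>
    line(box([580,-250,172],[730,-80,188]),"arm"); line(box([580,-250,190],[760,-80,215]),"tip/post")
    ~~~~^^^^^^^^^^^^^^^^^^^^^^^^^^^^^^^^^^^^^^^^^
  File "w4.py", line 5, in line
    m=q.mean(0);d=np.linalg.svd(q-m,full_matrices=False)[2][0]; t=(q-m)@d
                  ~~~~~~~~~~~~~~~~~~~~~~~~~~~~~~~~~~~~~~~~~^^^
IndexError: index 0 is out of bounds for axis 0 with size 0
```

View pics/w4.png

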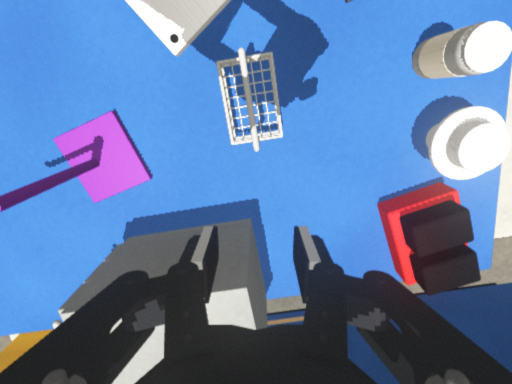

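Emit:
servo_tool(commands=[[[0.05,0.03,-0.012,0,0,-0.02,0],[0.05,0.035,-0.012,0,0,-0.02,0],[0.03,0.045,-0.012,0,0,-0.02,0],[0,0.02,0,0,0,0,0],[0,0,0,0,0,0,0]]])

```text
t: 14.75
position: [677.5, -297.2, 377.5]
orientation: [0.734, 0.679, -0.006, -0.002]
contact_force: [-0.1, 0.2, -1.2]
grip_width: 0.499
gripper_force: 0.0
```

```bash
sed -i '/"handle")/d;/"rim"/d;s/w4"/w5"/;s/w4.npz/w5.npz/' w4.py; python3 w4.py
```

```text
14.75 [ 677.5 -297.2  377.5]
arm 963 [ 666.9 -170.3  183.7] dir [-0.974 -0.228  0.007] yaw -166.8 ends [ 724.7 -156.7  183.3] [ 612.7 -183.   184.1] z [180.8 184.  185.4]
tip/post 437 [ 684.5 -166.1  205.6] dir [-0.97  -0.237 -0.058] yaw -166.2 ends [ 728.9 -155.3  208.3] [ 602.6 -186.2  200.7] z [193.  208.6 210.4]
base 5285 ((735.9180297851562, -152.984375), (120.25922393798828, 129.99920654296875), 13.679434776306152)
```

View pics/w5.png

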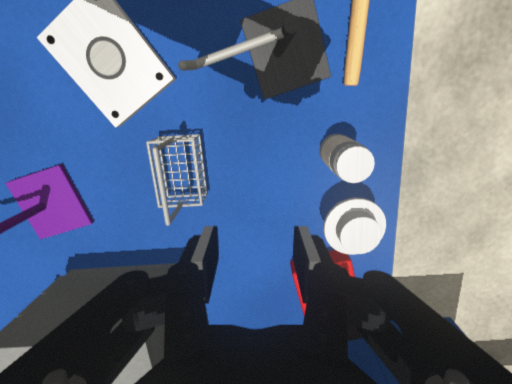

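```bash
cat > p5.py <<'E'
from plan import *
w=np.load("w5.npz")["w"]
def box(lo,hi): return w[np.all((w>lo)&(w<hi),-1)]
a=box([690,-180,200],[760,-120,216]);b=box([580,-210,195],[640,-150,212])
for q in (a,b): print(len(q),q.mean(0).round(1),q.min(0).round(),q.max(0).round(),[np.round(v,1) for v in cv2.minEnclosingCircle(q[:,:2].astype(np.float32))])
c=np.array([529.2,-341.8]);u=np.array([.019,1]);u/=np.linalg.norm(u)
g=c+35*u; print("grasp",g)
plan([([g[0],g[1],220],down(88.9),0,45,8),([g[0],g[1],108],down(88.9),0,25,8)])
E
python3 p5.py
```

```text
268 [ 720.8 -156.9  209.1] [ 713. -164.  200.] [ 729. -148.  212.] [array([ 721.2, -156.3]), np.float64(8.2)]
116 [ 608.8 -184.4  203.1] [ 602. -189.  195.] [ 614. -180.  208.] [array([ 608.4, -183.8]), np.float64(6.5)]
grasp [ 529.86488    -306.80631579]
[[-0.0039, -0.0288, 0.0319, -0.0014, 0.0006, -0.0076, 0], [-0.0036, -0.0289, 0.0317, -0.0014, 0.0007, -0.0076, 0], [-0.0033, -0.029, 0.0317, -0.0014, 0.0006, -0.0076, 0], [-0.003, -0.0291, 0.0317, -0.0014, 0.0007, -0.0076, 0], [-0.0026, -0.0292, 0.0316, -0.0015, 0.0006, -0.0076, 0], [0.0, 0.0, 0.0224, 0.0, 0.0, 0.0, 0], [0.0, 0.0, 0.0224, 0.0, 0.0, 0.0, 0], [0.0, 0.0, 0.0224, 0.0, 0.0, 0.0, 0], [0.0, 0.0, 0.0224, 0.0, 0.0, 0.0, 0], [0.0, -0.0001, 0.0224, 0.0, 0.0, 0.0, 0]]
10 [ 529.8 -306.8  108. ] 14.8
```

Emit:
servo_tool(commands=[[[-0.0039,-0.0288,0.0319,-0.0014,0.0006,-0.0076,0],[-0.0036,-0.0289,0.0317,-0.0014,0.0007,-0.0076,0],[-0.0033,-0.029,0.0317,-0.0014,0.0006,-0.0076,0],[-0.003,-0.0291,0.0317,-0.0014,0.0007,-0.0076,0],[-0.0026,-0.0292,0.0316,-0.0015,0.0006,-0.0076,0],[0,0,0,0,0,0,0]]])

```text
t: 15.55
position: [525.7, -306.4, 215.7]
orientation: [0.715, 0.699, -0.0, -0.004]
contact_force: [-0.9, 0.1, 0.1]
grip_width: 0.5
gripper_force: 0.0
```

```bash
cat > p6.py <<'E'
from plan import *
print(np.round(bot.observe()["position"],1))
c=np.array([529.2,-341.8]);u=np.array([.019,1]);u/=np.linalg.norm(u);g=c+35*u
plan([([g[0],g[1],150],down(88.9),0,25,8),([g[0],g[1],107],down(88.9),0,22,8)])
E
python3 p6.py
```

```text
[ 525.7 -306.4  215.7]
[[-0.0002, 0.0015, 0.0219, -0.0012, -0.0009, -0.0009, 0], [-0.0001, 0.0015, 0.0219, -0.0012, -0.0009, -0.0008, 0], [-0.0002, 0.0015, 0.0219, -0.0012, -0.0009, -0.0009, 0], [0.0, 0.0, 0.0215, 0.0, 0.0, 0.0, 0], [0.0, 0.0, 0.0215, 0.0, 0.0, 0.0, 0]]
5 [ 529.9 -306.8  107. ] 15.55
```

Emit:
servo_tool(commands=[[[0,0.0015,0.0219,-0.0012,-0.0009,-0.0009,0],[0,0.0015,0.0219,-0.0012,-0.0009,-0.0009,0],[0,0.0015,0.0219,-0.0012,-0.0009,-0.0009,0],[0,0,0.0215,0,0,0,0],[0,0,0.0215,0,0,0,0],[0,0,0,0,0,0,0]]])

```text
t: 16.3
position: [533.8, -307.3, 108.6]
orientation: [0.713, 0.701, 0.0, 0.002]
contact_force: [0.1, -0.2, -1.2]
grip_width: 0.503
gripper_force: 0.0
```

Emit:
servo_tool(commands=[[[0,0,0,0,0,0,-0.5],[0,0,0,0,0,0,-0.7],[0,0,0,0,0,0,-1],[0,0,0,0,0,0,-1],[0,0,0,0,0,0,-1],[0,0,0,0,0,0,-1],[0,0,0,0,0,0,-1]]], squeeze=70)

```text
t: 17.18
position: [535.3, -308.7, 112.4]
orientation: [0.713, 0.701, 0.001, 0.004]
contact_force: [-3.4, -0.6, 6.9]
grip_width: 0.061
gripper_force: 68.6
```

Emit:
servo_tool(commands=[[[0,0,-0.01,0,0,0,-1],[0,0,-0.02,0,0,0,-1],[0,0,-0.03,0,0,0,-1],[0,0,-0.03,0,0,0,-1],[0,0,-0.03,0,0,0,-1],[0,0,0,0,0,0,-1],[0,0,0,0,0,0,-1]]])

```text
t: 18.05
position: [533.8, -307.2, 229.9]
orientation: [0.713, 0.701, 0.001, 0.003]
contact_force: [-0.4, -0.6, -3.2]
grip_width: 0.067
gripper_force: 68.6
```

```bash
cat > w6.py <<'E'
from plan import *
for n in ["wrist","top","side"]:
    s=bot.observe();P=np.array(s["position"]);print(s["t"],P.round(1),R.from_quat(s["orientation"]).as_rotvec().round(3),np.round(s["contact_force"],1))
    c=capture(n);w=cloud(c);np.savez("l"+n+".npz",w=w,f=c["frame"])
    if n=="wrist": save(c,"w6")
    lo=P+[-25,-110,5];hi=P+[25,75,35]
    q=w[np.all((w>lo)&(w<hi),-1)]
    print(n,len(q))
    for y in range(int(lo[1]),int(hi[1]),12):
        t=q[(q[:,1]>=y)&(q[:,1]<y+12)]
        if len(t)>2: print(y,len(t),np.median(t,0).round(1),t[:,2].max().round(1))
E
python3 w6.py
```

```text
18.05 [ 533.8 -307.2  229.9] [2.236e+00 2.199e+00 2.000e-03] [-0.4 -0.6 -3.2]
wrist 3188
-357 205 [ 532.2 -350.3  246.2] 248.0
-345 233 [ 532.4 -339.4  246.6] 248.4
-333 186 [ 532.6 -326.9  247.1] 248.6
-321 227 [ 532.4 -314.3  247.4] 264.4
-309 907 [ 533.  -299.8  248.2] 263.1
-297 1098 [ 532.8 -295.6  248.3] 264.9
-285 330 [ 533.  -279.9  246.1] 249.1
18.1 [ 533.5 -307.   229. ] [2.237e+00 2.200e+00 1.000e-03] [ 0.5 -0.1 -3.5]
top 21
-309 3 [ 520.  -298.9  240.7] 250.9
-297 13 [ 530.6 -293.4  248.4] 260.6
-285 5 [ 530.8 -280.6  245. ] 253.8
18.15 [ 533.4 -307.   228.7] [2.237e+00 2.200e+00 1.000e-03] [-0.7 -0.4 -3.9]
side 85
-404 5 [ 528.8 -394.6  242.7] 247.4
-392 3 [ 532.9 -387.8  243.9] 246.3
-380 3 [ 529.1 -374.5  245.9] 248.5
-368 5 [ 529.6 -363.7  245.7] 248.0
-356 3 [ 530.7 -352.8  244.2] 247.7
-344 3 [ 530.  -340.1  248.6] 249.2
-320 8 [ 519.1 -311.4  253.1] 259.4
-308 40 [ 526.9 -301.8  250.6] 263.4
-296 9 [ 532.3 -293.6  248.5] 262.2
-284 6 [ 532.5 -281.1  242.1] 248.4
```

View pics/w6.png

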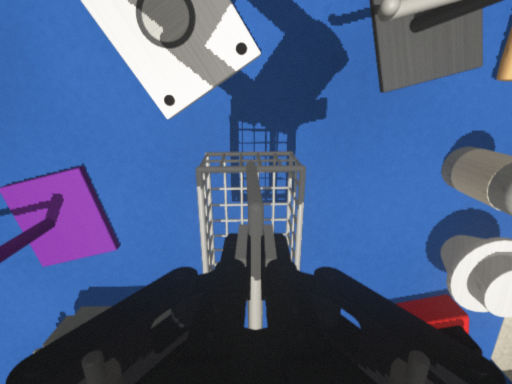

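```bash
cat > p7.py <<'E'
from plan import *
a=np.array([.972,.233,0]);x=np.array([-.233,.972,0]);S=np.array([648,-174,0.])
U=down(103.5)
f=lambda d,z:S+a*d+x*35+[0,0,z]
st=plan([(f(-120,211),U,-1,25,5)])
E
python3 p7.py
```

```text
[[0.0232, -0.0021, 0.0029, 0.0003, 0.0003, -0.0268, -1], [0.0232, -0.0011, 0.0029, 0.0003, 0.0002, -0.0267, -1], [0.0232, -0.0001, 0.0029, 0.0003, 0.0003, -0.0268, -1], [0.0233, 0.0008, 0.003, 0.0003, 0.0002, -0.0267, -1], [0.0231, 0.0018, 0.0029, 0.0003, 0.0003, -0.0268, -1], [0.0231, 0.0028, 0.0029, 0.0003, 0.0003, -0.0267, -1]]
6 [ 523.2 -168.   211. ] 18.2
```

Emit:
servo_tool(commands=[[[0.0232,-0.0021,0.0029,0.0003,0.0003,-0.0268,-1],[0.0232,-0.0011,0.0029,0.0003,0.0003,-0.0267,-1],[0.0232,0,0.0029,0.0003,0.0003,-0.0268,-1],[0.0233,0.0008,0.003,0.0003,0.0003,-0.0267,-1],[0.0231,0.0018,0.0029,0.0003,0.0003,-0.0268,-1],[0.0231,0.0028,0.0029,0.0003,0.0003,-0.0267,-1],[0,0,0,0,0,0,-1],[0,0,0,0,0,0,-1]]])

```text
t: 19.2
position: [524.3, -168.7, 213.2]
orientation: [0.619, 0.785, -0.0, 0.002]
contact_force: [-0.2, -0.9, -2.4]
grip_width: 0.06
gripper_force: 68.5
```

```bash
cat > p8.py <<'E'
from plan import *
s=bot.observe();P=np.array(s["position"]);print(s["t"],P.round(1),np.round(s["contact_force"],1))
c=capture("wrist");w=cloud(c);save(c,"w7")
T=R.from_quat(s["orientation"]).as_matrix()
q=w.reshape(-1,3);q=q[~np.isnan(q[:,0])];l=(q-P)@T   # tool frame
b=q[(abs(l[:,1])<10)&(l[:,0]>12)&(l[:,0]<40)&(l[:,2]<-5)&(l[:,2]>-30)];print("bar fwd",len(b),np.median(b,0).round(1),b[:,2].max(),"end x",(( b-P)@T)[:,0].max())
b=q[(abs(l[:,1])<10)&(l[:,0]<-15)&(l[:,0]>-110)&(l[:,2]<-5)&(l[:,2]>-30)];print("bar back",len(b),np.median(b,0).round(1),b[:,2].max())
h=w[np.all((w>[595,-220,190])&(w<[640,-160,215]),-1)];print("tip",len(h),h.mean(0).round(1) if len(h) else 0,h[:,2].max() if len(h) else 0)
a=np.array([.972,.233,0]);x=np.array([-.233,.972,0]);S=np.array([648,-174,0.])
f=lambda d,z:S+a*d+x*35+[0,0,z]
plan([(f(-0,211),down(103.5),-1,15,5)])
E
python3 p8.py
```

```text
19.2 [ 524.3 -168.7  213.2] [-0.2 -0.9 -2.4]
bar fwd 721 [ 518.  -148.   230.2] 243.210124232066 end x 29.959168541580745
bar back 600 [ 530.9 -201.   229.9] 231.62872029411773
tip 356 [ 606.1 -181.3  200.6] 207.42551452593113
[[0.0002, 0.0149, 0.0003, 0.0002, 0.0003, 0.0, -1], [0.0001, 0.0149, 0.0003, 0.0002, 0.0002, 0.0, -1], [0.0002, 0.0149, 0.0004, 0.0002, 0.0003, -0.0001, -1], [0.0001, 0.0148, 0.0003, 0.0002, 0.0002, 0.0, -1], [0.0002, 0.0149, 0.0003, 0.0003, 0.0003, 0.0, -1], [0.0002, 0.0149, 0.0003, 0.0002, 0.0002, 0.0, -1], [0.0001, 0.0149, 0.0003, 0.0002, 0.0003, -0.0001, -1], [0.0002, 0.0149, 0.0002, 0.0002, 0.0002, 0.0, -1]]
8 [ 639.9 -139.9  211. ] 19.25
```

View pics/w7.png

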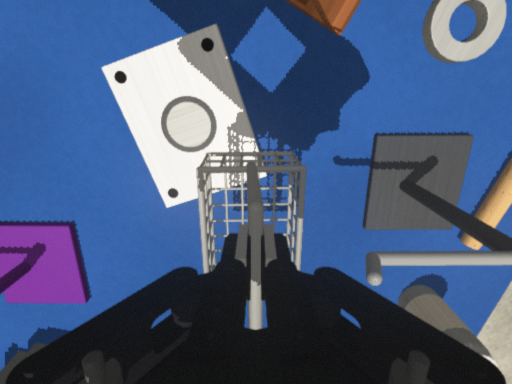

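Emit:
servo_tool(commands=[[[0,0.0149,0.0003,0.0002,0.0003,0,-1],[0,0.0149,0.0003,0.0002,0.0002,0,-1],[0,0.0149,0.0003,0.0002,0.0003,0,-1],[0,0.0149,0.0003,0.0002,0.0002,0,-1],[0,0.0149,0.0003,0.0002,0.0003,0,-1],[0,0.0149,0.0003,0.0002,0.0002,0,-1],[0,0.0149,0.0003,0.0002,0.0003,0,-1],[0,0.0149,0.0002,0.0002,0.0002,0,-1],[0,0,0,0,0,0,-1]]])

```text
t: 20.38
position: [640.9, -140.5, 210.7]
orientation: [0.619, 0.786, 0.0, -0.0]
contact_force: [0.5, 0.6, -2.1]
grip_width: 0.06
gripper_force: 68.6
```

```bash
cat > p9.py <<'E'
from plan import *
s=bot.observe();P=np.array(s["position"]);print(s["t"],P.round(1),np.round(s["contact_force"],1))
T=R.from_quat(s["orientation"]).as_matrix();print("x yaw",np.degrees(np.arctan2(T[1,0],T[0,0])))
C=P-35*T[:,0];a=np.array([.972,.233]);print("bar ctr",C.round(1),"rel post",((C[:2]-[721,-156.4])@a).round(1),((C[:2]-[721,-156.4])@[-.233,.972]).round(1))
c=capture("wrist");w=cloud(c);q=w.reshape(-1,3);q=q[~np.isnan(q[:,0])];l=(q-P)@T
m=(l[:,0]<-20)&(l[:,0]>-60)&(l[:,1]>15)&(l[:,1]<70)&(q[:,2]>165)&(q[:,2]<195);print("arm in tool x,y",m.sum(),np.median(l[m],0).round(1),np.percentile(q[m][:,2],[10,90]))
E
python3 p9.py
```

```text
20.375 [ 640.9 -140.5  210.7] [ 0.5  0.6 -2.1]
x yaw 103.53792215948972
bar ctr [ 649.1 -174.5  210.7] rel post -74.1 -0.9
arm in tool x,y 1090 [-30.8  51.8  27.1] [178.33418542 185.79775744]
```

Emit:
servo_tool(commands=[[[0.002,0,0.01,0,0,0,-1],[0,0,0.01,0,0,0,-1],[0,0,0.007,0,0,0,-1],[0,0,0.004,0,0,0,-1],[0,0,0.002,0,0,0,-1],[0,0,0,0,0,0,-1]]])

```text
t: 21.18
position: [639.6, -138.9, 177.9]
orientation: [0.619, 0.785, 0.0, -0.0]
contact_force: [0.4, -0.3, -2.8]
grip_width: 0.063
gripper_force: 68.6
```

Emit:
servo_tool(commands=[[[0,0,0.001,0,0,0,-1],[0,0,0.001,0,0,0,-1],[0,0,0,0,0,0,-1]]])

```text
t: 21.55
position: [639.6, -138.8, 175.8]
orientation: [0.619, 0.785, 0.0, -0.0]
contact_force: [0.1, 0.2, -2.8]
grip_width: 0.06
gripper_force: 68.6
```

Emit:
servo_tool(commands=[[[0,0,0.001,0,0,0,-1],[0,0,0.001,0,0,0,-1],[0,0,0,0,0,0,-1]]])

```text
t: 21.92
position: [639.8, -138.8, 174.7]
orientation: [0.619, 0.785, 0.0, -0.0]
contact_force: [-1.9, 0.7, 1.8]
grip_width: 0.062
gripper_force: 68.9
```

Emit:
servo_tool(commands=[[[0,0,0,0,0,0,-0.85],[0,0,0,0,0,0,-0.8],[0,0,0,0,0,0,-0.72],[0,0,0,0,0,0,-0.6],[0,0,0,0,0,0,-0.4],[0,0,0,0,0,0,-0.3],[0,0,0,0,0,0,-0.3],[0,0,-0.01,0,0,0,-0.3],[0,0,-0.02,0,0,0,-0.3],[0,0,-0.04,0,0,0,-0.3],[0,0,-0.05,0,0,0,-0.3],[0,0,-0.05,0,0,0,-0.3]]], squeeze=20)

```text
t: 23.42
position: [639.6, -138.9, 347.5]
orientation: [0.619, 0.785, 0.001, 0.001]
contact_force: [1.0, -0.7, 0.5]
grip_width: 0.348
gripper_force: 0.0
```

Emit:
servo_tool(commands=[[[0.0,-0.04,-0.01,0,0,0,-0.3],[0.0,-0.04,-0.01,0,0,0,-0.3],[0.0,-0.04,0,0,0,0,-0.3],[0,0,0,0,0,0,-0.3],[0,0,0,0,0,0,-0.3],[0,0,0,0,0,0,-0.3]]])

```text
t: 24.18
position: [523.6, -166.8, 364.2]
orientation: [0.619, 0.785, 0.0, -0.0]
contact_force: [0.3, 0.6, 0.0]
grip_width: 0.347
gripper_force: 0.0
```

```bash
cat > w8.py <<'E'
from plan import *
s=bot.observe();print(s["t"],np.round(s["position"],1),np.round(s["contact_force"],1))
ims=[]
for n in ["top","side"]:
    c=capture(n);w=cloud(c);f=c["frame"]
    q=w[np.all((w>[560,-280,20])&(w<[720,-80,165]),-1)]; print(n,len(q),np.median(q,0).round(1),np.percentile(q,[2,98],axis=0).round())
    q=w[np.all((w>[440,250,25])&(w<[620,410,130]),-1)];print("plate",q.mean(0).round(1),q[:,2].max().round())
    b=f[100:220,240:400] if n=="top" else f[90:210,190:350]
    ims.append(cv2.resize(b,(400,300),interpolation=cv2.INTER_CUBIC))
cv2.imwrite("pics/c8.png",np.hstack(ims)[:,:,::-1])
E
python3 w8.py
```

```text
24.175 [ 523.6 -166.8  364.2] [0.3 0.6 0. ]
top 208 [ 670.5 -135.6   84.9] [[ 597. -168.   22.]
 [ 719. -106.  155.]]
plate [524.8 325.4  86.9] 116.0
side 449 [ 647.8 -158.9   96.2] [[ 599. -240.   58.]
 [ 719. -110.  157.]]
plate [524.4 329.6  72.5] 109.0
```

View pics/c8.png

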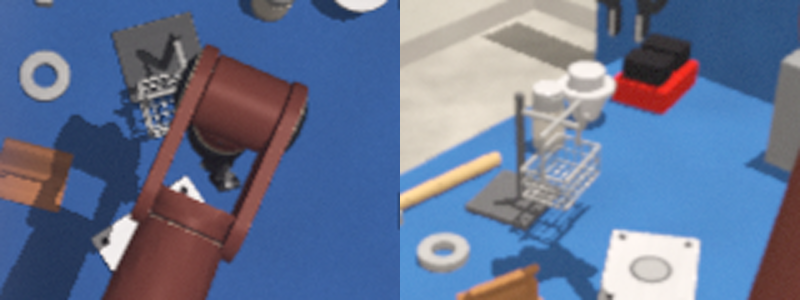

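The right half of the picture shows the basket hanging level on the hook, at about (560,160), clear of the bench. The plate is still upright in the tray, and the arm is touching nothing.

```bash
python3 -c "
from plant import bot
print(bot.sign_off())"
```

```text
the job is handed in; nothing more can be done
None
```

The job is handed in after about 24 s: the plate stands upright on a long edge in the tray, clear of the pulley, and the basket hangs on the hook near the middle of its handle.

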